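# Clamp a sterilisation container in the leak-test press

## Task

Set up the container leak test. First pull the slide valve's knob all the way out until it clicks over and stays out (vent open); then, with the vent open, wind the press's handwheel clockwise until the seal pad has pushed the container up against the end stop and holds it snugly there, without crushing it; then push the valve knob fully home again so that the vent is shut and the container stays clamped. Leave the tape roll, the pliers and the little bowl where they lie.

Things in the scene. Friction and masses are not known exactly. Their poses are not given: they have to be found in the camera images.
- valve_knob (a joint): travel of the valve's slide knob, m: 0 = fully home (its start), 0.04 = fully out. An over-centre detent snaps it towards the nearer end (both ends are stable, the middle is not); moving it over takes at most about 12 N, about a quarter of the way along.
- knob_grip (a point): centre of the knob head: a plain black cylinder 40 mm across, 28 mm long, axis level, 90 mm above the table, on a 12 mm stem; 30 mm of space between head and valve block when home. The point's +x axis points along the stem INTO the block; pulling out is along -x.
- valve: aluminium valve block that carries the knob, fixed; 80 (x) x 70 (y) x 120 mm high with a 12 mm high brass cap on top; origin at the centre of its underside, axes as knob_grip's; front face 40 mm along its -x. A similar block on the other side of the table carries only a round dial and has no knob.
- wheel_axis (a point): point on the upright axis of the press's handwheel, 120 mm above the table; fixed during a run. Its -y axis is the direction in which the ram and seal pad advance. The aluminium handwheel is a disc 110 mm across, its top face 100 mm above the table, on the grey gearbox of the press.
- crank (a point): middle of the handwheel's crank grip: an upright black cylinder 22 mm across, 47 mm tall (top 148 mm above the table), 42 mm off the wheel's axis, free to spin on its pin. This point is 125 mm above the table. Turning the wheel drags with about 0.25 Nm (6 N at the grip while it moves, only 1 to 2 N when paused).
- press: the leak-test press, fixed: steel bed 140 (x) x 390 (y) x 20 mm high, gearbox at its +y end; origin at the bed's underside. The wheel, clockwise from above, advances the ram 8 mm per radian (50 mm a turn), 105 mm in all, and stays where left. About 3 to 9 rad are needed to clamp, different each time.
- seal_pad: black rubber pad on the ram, 90 (x) x 14 (y) x 58 mm (z); origin at the centre of its back, front face 14 mm along its -y. Sprung: gives 1 mm per 5 N, up to 14 mm. Over 8 N on the container is snug, 60 N crushes it. Each 10 N on the container adds 2 N at the crank grip. Above about 30 N the wheel may run back a little when let go.
- container: closed metal container, 90 (x) x 120 (y) x 64 mm high, about 0.5 kg, loose on the press bed between seal pad and end stop; origin at the centre of its underside. The end stop, a steel block across the bed, 66 mm high, is fixed in each run at a different place 2 to 20 mm beyond the container's far (-y) end.
- tape_roll: loose roll of blue tape lying flat, 96 mm across, 25 mm high; leave it
- pliers: loose steel pliers, 150 mm long, lying flat; leave them
- gallipot: loose small steel bowl, 72 mm across, 45 mm high; leave it
Not all that is in view belongs to the job. What is shaped like the container but purple is not meant. What is shaped like the valve but turquoise is not meant.

How it is judged:
By the outcome, as a careful person would: the job done as asked, in the order asked, and still so for the second after the job is handed in, with the robot touching nothing.
It also fails if it takes over 72 s, if anything falls off the work surface, if the arm or the gripper's body presses on something with over 40 N, if the wrist force passes 120 N, or if a joint passes its speed limit or range.

## Robot

A 7-joint arm with a two-finger parallel gripper is mounted at the origin on the work surface. World frame = base frame: x ahead of the robot, y to its left, z up, the work surface at z = 0. Lengths are in m, angles in rad, forces in N, time in s.
With the tool pointing down it reaches from about 0.425 to 0.875 m from the base axis. Payload 4.7 kg.
Tool frame: the origin (TCP) lies at the very end of the fingers, on their centre line; the grasp point (between the pads) lies 19 mm behind it (grip_point_offset is the distance from the TCP to the grasp point, in m); x points along the fingers, z is the direction in which the jaws open and shut, and the axes are right-handed (so a half turn about x gives the same grasp; the last joint's range is limited). The gripper opens to 87 mm and grips with 3 to 60 N. Pads are 19 mm wide; open, the fingers measure 117 mm over their backs; the gripper's body (75 mm by 190 mm) begins 51 mm behind the grasp point.
Start: joints at [1.115, 0.321, -0.07, 1.45, 0.023, 1.371, -0.057], TCP at [0.294, -0.58, 0.223] pointing down, gripper open.
Joint ranges: [-2.86, 2.86], [-0.3, 2.09], [-1.38, 1.24], [0.06, 2.45], [-1.56, 4.7], [0.09, 2.05], [-2.69, 2.69]. Speed limits (rad/s): [2.57, 2.57, 3.14, 3.14, 3.14, 3.14, 3.14].

## Interface

Orientations are given as a rotation vector (axis times angle).
In Python, from bench import get_state, get_image, calibration, close_job, grip_point_offset gives the robot as it stands.
- The arm moves only by the tool play_rows, never from a script. Its argument "targets" is a list of rows, each an object with "claw": the closure, from 0 (fully open) to 1 (shut); "linear": the shift along the tool's x, y, z as a fraction of full scale, a list of three; "rotation": the turn, a rotation vector about the tool's x, y, z as a fraction of full scale, a list of three. In form: [{"claw": claw, "linear": [x, y, z], "rotation": [wx, wy, wz]}, ...]. A call has 1 to 10 rows; each row shifts and turns the pose as measured when the row begins, along the tool's axes as they then stand; what a row does not reach is not made up. Full scale, the value 1, is 2.5 cm for a shift and 90 degrees for a turn. A row lasts 1/12 s, in which the tool goes at most 41.7 mm and 7.16 degrees, less where a joint would pass 70% of its speed; a pose out of reach is approached as far as the arm can. A call with a number of a shift or a turn outside -1 to 1 is refused whole. A call with a gripper value outside its range is refused whole. The fingers move at their own pace and stop on an object; "newtons" is the grip in N (left out, the last holds). Time passes only in rows, so rows that do not move let the fingers close. It gives the time, the measured TCP pose, the force and the opening at its end, in the units of the state.
- get_state(): the state, without advancing time (a new reading comes with each control period).
- get_image(name): name is "scene" or "top" or "wrist"; returns the picture (480x640x3 uint8, blue, green, red); there is no depth.
- calibration(name): a dict with "fx", "fy", "cx", "cy" (pixels), "dist_coeffs" ([k1, k2, p1, p2, k3] as OpenCV has them; the pictures are not rectified), "rvec" (rotation vector, rad) and "tvec" (3), from world to camera coordinates, as OpenCV has them; the wrist camera has in their place "hand_eye" (4x4, takes a point from camera to tool coordinates, whose origin is the TCP and whose axes are the tool frame's). Camera axes: x right, y down, z forward; pixel columns grow to the right and rows downward; lengths in m; the calibration is good to about 2 mm. A picture is of the moment at which its call begins: read the wrist's pose just before it. calibration takes no time and is no camera call.
- close_job(): hands the job in, once; it reports no verdict.
The state is a dict: "time": time; "joint_positions": joint angles; "qd": joint speeds; "joint_torque": joint torques, N m; "position": TCP position; "tool_rot": TCP orientation; "ft_force": force on the tool from outside, world axes, zero at the start; "torque": the same for the moment, N m; "grip_width": opening from 0.0 (shut) to 1.0 (fully open).
Only numpy, scipy, OpenCV 4.12 (cv2) and the standard library are available. Lean on these libraries where they do the work, as an engineer would, in place of code of your own. Each camera call takes 0.05 s, during which the arm holds its last target. There are 200 camera calls.

## Working session

There is one attempt and no reset: what is moved stays moved. The work goes in short steps, Python scripts to look and compute and a tool call to move; the robot and the scene stay as the last step left them, time stands still between calls to the robot, and variables do not carry over. Pictures are saved under pics/ and viewed, about 8 in all and at most 12, crops included, and the job is handed in when it is done.

Besides the shell and the picture viewer there is one more tool, called after "Emit:" by a JSON object that holds its "name" and its "arguments". play_rows: Moves the arm, as the interface text tells. Shift numbers are shares of 2.5 cm and turn numbers shares of 90 degrees, none past 1 either way. Its arguments: {"type":"object","properties":{"targets":{"type":"array"},"newtons":{"type":"number"}},"required":["targets"]}

```bash
mkdir -p pics; ls
python3 - <<'E'
from bench import *
import cv2
print(get_state())
for n in("scene","top","wrist"):
    print(n,calibration(n))
for n in("scene","top"):
    cv2.imwrite(f"pics/{n}0.png",get_image(n))
print(grip_point_offset)
E
```

```text
pics
{'time': 0.0, 'joint_positions': array([ 1.11508849,  0.32183395, -0.07009708,  1.45167454,  0.02261086,
        1.37078576, -0.0569035 ]), 'qd': array([ 0.00017065, -0.00132783, -0.00011427,  0.00167598, -0.0008014 ,
        0.00027654, -0.00040058]), 'joint_torque': array([-1.17295775e-03, -4.91291177e+01, -4.04220382e-01, -3.12532675e+01,
       -6.38803560e-02,  4.37011337e-02,  1.54661639e-04]), 'position': array([ 0.29397427, -0.57910572,  0.22145472]), 'tool_rot': array([ 0.85749563,  1.3972885 , -0.85600378]), 'ft_force': array([ 0.52657611, -0.1648682 , -0.10928503]), 'torque': array([-0.02259037,  0.00994975, -0.01061565]), 'grip_width': 1.004617570499569}
scene {'fx': 527.6502463101923, 'fy': 527.6502463101923, 'cx': 317.9752231430125, 'cy': 239.47242413919918, 'dist_coeffs': array([-0.15348589,  0.        ,  0.        ,  0.        ,  0.        ]), 'rvec': array([ 1.46942562,  2.14390837, -0.83816779]), 'tvec': array([ 0.27035498, -0.26721331,  1.65963394])}
top {'fx': 456.6205504358796, 'fy': 456.6205504358796, 'cx': 318.3961730572875, 'cy': 233.56530651979227, 'dist_coeffs': array([-0.05597235,  0.        ,  0.        ,  0.        ,  0.        ]), 'rvec': array([ 2.13898467, -2.13457398,  0.20821742]), 'tvec': array([-0.11030931,  0.52320895,  1.08943947])}
wrist {'fx': 355.56475208730166, 'fy': 355.56475208730166, 'cx': 321.5490683555694, 'cy': 243.92215352798914, 'dist_coeffs': array([6.62242509e-05, 0.00000000e+00, 0.00000000e+00, 0.00000000e+00,
       0.00000000e+00]), 'hand_eye': array([[-8.99684245e-04, -2.76210844e-01,  9.61096645e-01,
        -1.62476080e-01],
       [ 6.52556332e-07, -9.61097034e-01, -2.76210955e-01,
         7.62442785e-02],
       [ 9.99999595e-01, -2.47875475e-04,  8.64864102e-04,
         5.79116413e-04],
       [ 0.00000000e+00,  0.00000000e+00,  0.00000000e+00,
         1.00000000e+00]])}
0.0187
```

View pics/top0.png

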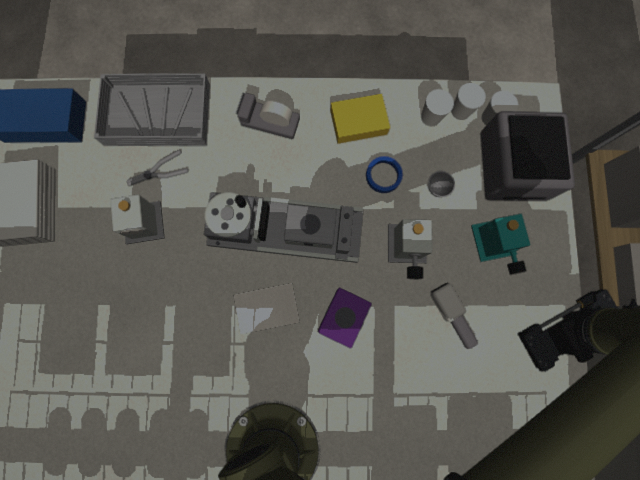

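View pics/scene0.png

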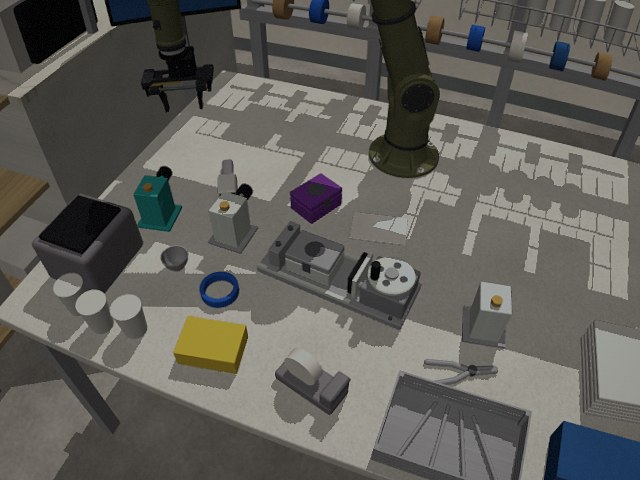

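The top view shows three valve-like blocks. Silver (413,238) has a black knob at (415,272), turquoise (505,238) is the excluded one, and silver (130,212) has no knob. So the valve is the one at (413,238). The press wheel is at (228,212), with the crank at about (241,201) and the container at (311,226). I'll confirm with an enlarged crop.

```bash
cat > h.py <<'E'
import numpy as np, cv2
from bench import *
from scipy.spatial.transform import Rotation as R
def ray(n,px,st=None):
    c=calibration(n); K=np.array([[c['fx'],0,c['cx']],[0,c['fy'],c['cy']],[0,0,1]])
    p=cv2.undistortPoints(np.array(px,float).reshape(-1,1,2),K,c['dist_coeffs'])[:,0]
    d=np.c_[p,np.ones(len(p))]
    if n=='wrist':
        T=c['hand_eye']; Rt=R.from_rotvec(st['tool_rot']).as_matrix()
        return Rt@T[:3,3]+st['position'], d@T[:3,:3].T@Rt.T
    M=cv2.Rodrigues(c['rvec'])[0]
    return -M.T@c['tvec'], d@M
def onz(n,px,z,st=None):
    o,d=ray(n,px,st); return o+d*((z-o[2])/d[:,2])[:,None]
def blob(im,box,thr=45):
    x0,y0,x1,y1=box; m=(im[y0:y1,x0:x1].max(2)<thr).astype(np.uint8)
    k,l,s,c=cv2.connectedComponentsWithStats(m)
    i=1+np.argmax(s[1:,4]); cs=cv2.findContours((l==i).astype(np.uint8),0,2)[0][0]
    return c[i]+[x0,y0], s[i], cv2.minAreaRect(cs+np.array([x0,y0],np.int32))
E
python3 - <<'E'
from h import *
t=cv2.imread('pics/top0.png'); s=cv2.imread('pics/scene0.png')
a=cv2.resize(t[180:290,195:450],None,fx=3.1,fy=3.1,interpolation=2)
b=cv2.resize(s[140:330,170:430],None,fx=1.45,fy=1.45); b2=cv2.resize(s[170:260,195:270],None,fx=3,fy=3)
W=a.shape[1]; c=np.zeros((b.shape[0],W,3),np.uint8); c[:,:b.shape[1]]=b; c[:b2.shape[0],b.shape[1]+5:b.shape[1]+5+b2.shape[1]]=b2
o=np.vstack([a,c])[:600]; o=cv2.convertScaleAbs(o,alpha=1.4); cv2.imwrite('pics/c1.png',o); print(o.shape)
for n,im,bx in(('top',t,(400,262,432,285)),('top',t,(232,190,250,212)),('scene',s,(232,180,258,200)),('scene',s,(366,256,385,284))):
    print(n,blob(im,bx))
print('knob',onz('top',[[415,272]],.09),'valve cap',onz('top',[[417,228]],.132),'wheel',onz('top',[[228,212]],.1),'crank',onz('top',[[241,201]],.148))
E
```

```text
(600, 790, 3)
top (array([414.49489796, 272.17857143]), array([  7,   4,  16,  13, 196], dtype=int32), ((414.5, 272.0), (12.0, 15.0), 90.0))
top (array([240.30851064, 200.84042553]), array([ 3,  5, 11, 12, 94], dtype=int32), ((240.50003051757812, 201.00003051757812), (12.074767112731934, 8.9442720413208), 63.43495178222656))
scene (array([244.00625, 190.625  ]), array([  0,   4,  20,  16, 160], dtype=int32), ((242.6724090576172, 190.0689697265625), (17.64105796813965, 13.370064735412598), 21.80141258239746))
scene (array([375.0130719 , 270.05228758]), array([  5,   5,  10,  19, 153], dtype=int32), ((375.5, 270.0), (18.0, 9.0), 90.0))
knob [[ 0.42392596 -0.33798972  0.09      ]] valve cap [[ 0.52226615 -0.3366734   0.132     ]] wheel [[0.56558936 0.10777628 0.1       ]] crank [[0.58063007 0.07001462 0.148     ]]
```

View pics/c1.png

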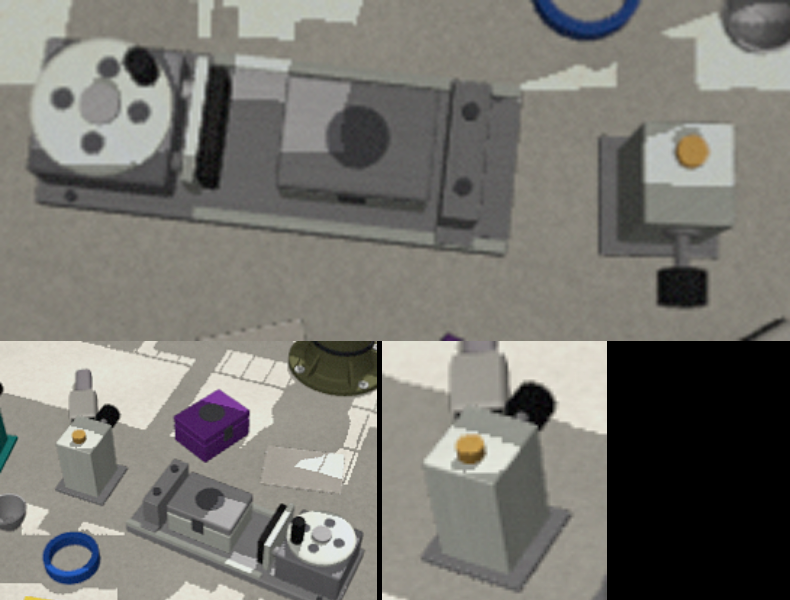

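Run:
```python
from h import *
t=cv2.imread('pics/top0.png')
def tri(pt,ps):
    o1,d1=ray('top',[pt]);o2,d2=ray('scene',[ps]);d1=d1[0];d2=d2[0]
    k=np.linalg.lstsq(np.c_[d1,-d2],o2-o1,rcond=None)[0]
    a=o1+k[0]*d1;b=o2+k[1]*d2; return (a+b)/2,np.linalg.norm(a-b)
print('knob',tri((414.5,272.2),(244.3,190.6)))
print('crank',tri((240.4,200.9),(375.2,270)))
# wheel edge, crop px
e=np.array([[30,112],[44,70],[100,38],[174,100],[165,145],[140,173],[100,186],[55,165]])/3.1+[195,180]
P=onz('top',e,.1); (c,r)=cv2.minEnclosingCircle(P[:,:2].astype(np.float32))
A=np.c_[2*P[:,:2],np.ones(len(P))]; x=np.linalg.lstsq(A,(P[:,:2]**2).sum(1),rcond=None)[0]
print('wheel',x[:2],np.sqrt(x[2]+x[0]**2+x[1]**2),c,r)
v=np.array([[645,123],[735,123],[735,184],[645,184]])/3.1+[195,180]
P=onz('top',v,.12);print('valve top',P[:,:2],P.mean(0))
f=np.array([[599,135],[599,255],[718,258]])/3.1+[195,180]
print('base',onz('top',f,.005)[:,:2])
print('bed',onz('top',np.array([[35,203],[503,254],[521,98],[48,40]])/3.1+[195,180],.02)[:,:2])
```

```text
knob (array([ 0.42310949, -0.3360229 ,  0.09640443]), np.float64(0.001479893215545069))
crank (array([0.58576167, 0.07482034, 0.12827667]), np.float64(0.0006289543999865895))
wheel [0.55650698 0.10725037] 0.056586415707025405 (0.5560574531555176, 0.10923682153224945) 0.058404963463544846
valve top [[ 0.54437813 -0.3072143 ]
 [ 0.54472118 -0.37627738]
 [ 0.49765352 -0.37421088]
 [ 0.49744067 -0.30568994]] [ 0.52104837 -0.34084812  0.12      ]
base [[ 0.55817579 -0.29187021]
 [ 0.45686973 -0.28921937]
 [ 0.45447925 -0.38856537]]
bed [[ 0.49658112  0.1746432 ]
 [ 0.45583372 -0.20799666]
 [ 0.58625597 -0.22489114]
 [ 0.63429088  0.16988574]]
```

The crop confirms the target. The silver block has the black knob facing the robot, with its head at crop (683,287). The crank is at crop (141,65), the pad's right edge is near 222, and the container spans about 283–435 with the stop at about 448.

```bash
cat >> h.py <<'E'
def plan(pos,yaw,s=None):
    # tool down, jaw (z) axis along (cos yaw, sin yaw)
    s=s or get_state(); M=R.from_rotvec(s['tool_rot'])
    x=np.array([0,0,-1.]); z=np.array([np.cos(yaw),np.sin(yaw),0]); T=R.from_matrix(np.c_[x,np.cross(z,x),z])
    r=(M.inv()*T).as_rotvec()/(np.pi/2)
    l=M.inv().apply(np.array(pos)-s['position'])/.025
    print('lin0',l.round(2),'rot',r.round(3),'lin in final axes',T.inv().apply(np.array(pos)-s['position']).round(4)/.025, 'axes\n',M.as_matrix().round(3),s['position'].round(4),s['time'])
E
python3 - <<'E'
from h import *
for y in(np.pi/2,-np.pi/2): plan((.422,-.337,.2),y-.025)
E
```

```text
lin0 [ 0.87  8.95 -6.32] rot [-1.685e+00 -0.000e+00 -1.000e-03] lin in final axes [ 0.864 -4.876  9.812] axes
 [[-0.001  0.892  0.453]
 [ 0.001  0.453 -0.892]
 [-1.    -0.    -0.002]] [ 0.294  -0.5792  0.2216] 0.1
lin0 [ 0.87  8.95 -6.32] rot [ 0.315 -0.001  0.   ] lin in final axes [ 0.864  4.876 -9.812] axes
 [[-0.001  0.892  0.453]
 [ 0.001  0.453 -0.892]
 [-1.    -0.    -0.002]] [ 0.294  -0.5792  0.2216] 0.1
```

Emit:
{"name": "play_rows", "arguments": {"targets": [{"claw": 0, "linear": [0, 0.7, -0.6], "rotation": [0.079, 0, 0]}, {"claw": 0, "linear": [0, 0.8, -0.8], "rotation": [0.079, 0, 0]}, {"claw": 0, "linear": [0, 0.7, -0.9], "rotation": [0.079, 0, 0]}, {"claw": 0, "linear": [0, 0.6, -0.9], "rotation": [0.079, 0, 0]}, {"claw": 0, "linear": [0, 0.5, -1], "rotation": [0, 0, 0]}, {"claw": 0, "linear": [0, 0.5, -1], "rotation": [0, 0, 0]}, {"claw": 0, "linear": [0, 0.5, -1], "rotation": [0, 0, 0]}, {"claw": 0, "linear": [0, 0.5, -1], "rotation": [0, 0, 0]}, {"claw": 0, "linear": [0, 0, 0], "rotation": [0, 0, 0]}]}}

```text
time: 0.85
position: [0.3921, -0.3755, 0.2151]
tool_rot: [1.238, 1.204, -1.238]
ft_force: [1.1, 0.5, 0.2]
grip_width: 1.002
```

Run:
```python
from h import *
plan((.422,-.337,.2),-np.pi/2-.025)
```

```text
lin0 [ 0.61  1.15 -1.58] rot [-0.007 -0.005  0.005] lin in final axes [ 0.604  1.156 -1.572] axes
 [[-0.008  0.999 -0.036]
 [ 0.008 -0.036 -0.999]
 [-1.    -0.008 -0.008]] [ 0.3921 -0.3755  0.2151] 0.85
```

Emit:
{"name": "play_rows", "arguments": {"targets": [{"claw": 0, "linear": [0.3, 0.6, -0.8], "rotation": [-0.007, -0.005, 0.005]}, {"claw": 0, "linear": [0.3, 0.55, -0.78], "rotation": [0, 0, 0]}, {"claw": 0, "linear": [0, 0, 0], "rotation": [0, 0, 0]}, {"claw": 0, "linear": [0, 0, 0], "rotation": [0, 0, 0]}]}}

```text
time: 1.18
position: [0.423, -0.3335, 0.1986]
tool_rot: [1.224, 1.201, -1.226]
ft_force: [-0.6, -0.9, 0.5]
grip_width: 1.0
```

Run:
```python
from h import *
plan((.422,-.337,.071),-np.pi/2-.025)
im=get_image('wrist'); cv2.imwrite('pics/w1.png',im)
```

```text
lin0 [ 5.11 -0.03  0.14] rot [ 0.003 -0.     0.001] lin in final axes [ 5.104 -0.036  0.14 ] axes
 [[-0.002  1.    -0.021]
 [ 0.    -0.021 -1.   ]
 [-1.    -0.002 -0.   ]] [ 0.423  -0.3335  0.1986] 1.1833
```

View pics/w1.png

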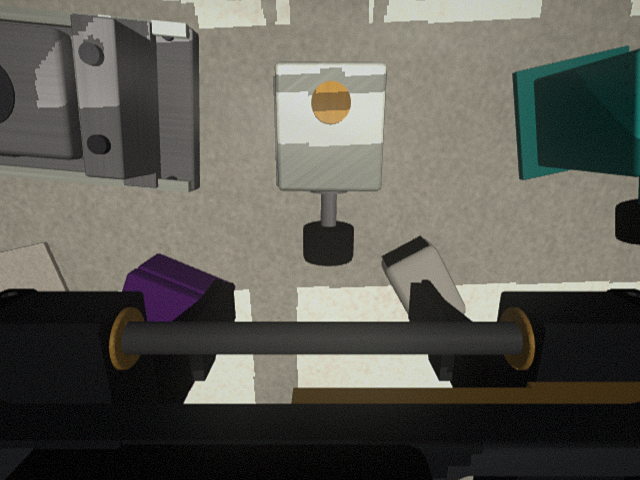

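The wrist view shows the knob head at columns 303–354 and rows 220–264, with the stem at column 329 and the block's front top edge at row 190.

Run:
```python
from h import *
s=get_state()
print(onz('wrist',[[328.5,242],[329,205]],.09,s).round(4), 'head back top',onz('wrist',[[328,224]],.108,s),'front edge',onz('wrist',[[278,189],[382,190]],.12,s), 'front face', onz('wrist',[[328.5,262]],.08,s))
```

```text
[[ 0.4231 -0.339   0.09  ]
 [ 0.4527 -0.3398  0.09  ]] head back top [[ 0.44184547 -0.33855483  0.108     ]] front edge [[ 0.46948828 -0.30503165  0.12      ]
 [ 0.46736603 -0.37522526  0.12      ]] front face [[ 0.40294044 -0.33884076  0.08      ]]
```

Emit:
{"name": "play_rows", "arguments": {"targets": [{"claw": 0, "linear": [0.9, 0, 0.22], "rotation": [0.003, 0, 0]}, {"claw": 0, "linear": [0.9, 0, 0], "rotation": [0, 0, 0]}, {"claw": 0, "linear": [0.9, 0, 0], "rotation": [0, 0, 0]}, {"claw": 0, "linear": [0.9, 0, 0], "rotation": [0, 0, 0]}, {"claw": 0, "linear": [0.9, 0, 0], "rotation": [0, 0, 0]}, {"claw": 0, "linear": [0.45, 0, 0], "rotation": [0, 0, 0]}, {"claw": 0, "linear": [0, 0, 0], "rotation": [0, 0, 0]}]}}

```text
time: 1.82
position: [0.4192, -0.3495, 0.073]
tool_rot: [1.233, 1.186, -1.239]
ft_force: [0.2, 0.9, 0.1]
grip_width: 0.997
```

Emit:
{"name": "play_rows", "arguments": {"newtons": 50, "targets": [{"claw": 0, "linear": [0.05, 0.17, -0.42], "rotation": [0.008, 0, 0]}, {"claw": 0, "linear": [0, 0, 0], "rotation": [0, 0, 0]}, {"claw": 0.6, "linear": [0, 0, 0], "rotation": [0, 0, 0]}, {"claw": 1, "linear": [0, 0, 0], "rotation": [0, 0, 0]}, {"claw": 1, "linear": [0, 0, 0], "rotation": [0, 0, 0]}, {"claw": 1, "linear": [0, 0, 0], "rotation": [0, 0, 0]}, {"claw": 1, "linear": [0, 0, 0], "rotation": [0, 0, 0]}, {"claw": 1, "linear": [0, 0, 0], "rotation": [0, 0, 0]}]}}

```text
time: 2.48
position: [0.4237, -0.3462, 0.0771]
tool_rot: [1.244, 1.169, -1.252]
ft_force: [-1.0, 1.6, -0.9]
grip_width: 0.632
```

Emit:
{"name": "play_rows", "arguments": {"targets": [{"claw": 1, "linear": [0, 0, 0], "rotation": [0, 0, 0]}, {"claw": 1, "linear": [0, 0, 0], "rotation": [0, 0, 0]}, {"claw": 1, "linear": [0, 0, 0], "rotation": [0, 0, 0]}, {"claw": 1, "linear": [0, 0, 0], "rotation": [0, 0, 0]}, {"claw": 1, "linear": [0, 0, 0], "rotation": [0, 0, 0]}, {"claw": 1, "linear": [0, 0, 0], "rotation": [0, 0, 0]}]}}

```text
time: 2.98
position: [0.4241, -0.3386, 0.0766]
tool_rot: [1.248, 1.182, -1.246]
ft_force: [-0.0, 1.2, -0.1]
grip_width: 0.449
```

Run:
```python
from h import *
plan((.424,-.339,.071),-np.pi/2-.025); print(get_state()['ft_force'],get_state()['grip_width'])
```

```text
lin0 [ 0.23 -0.    0.02] rot [-0.017  0.001 -0.001] lin in final axes [ 0.224 -0.004  0.016] axes
 [[ 0.002  0.999 -0.052]
 [-0.001 -0.052 -0.999]
 [-1.     0.002  0.001]] [ 0.4241 -0.3386  0.0766] 2.9833
[-0.0277806   1.22120483 -0.13038586] 0.44851710568562525
```

Emit:
{"name": "play_rows", "arguments": {"newtons": 60, "targets": [{"claw": 1, "linear": [0, -0.3, 0], "rotation": [0, 0, 0]}, {"claw": 1, "linear": [0, -0.35, 0.01], "rotation": [0, 0, 0]}, {"claw": 1, "linear": [0, -0.35, 0.01], "rotation": [0, 0, 0]}, {"claw": 1, "linear": [0, -0.35, 0.01], "rotation": [0, 0, 0]}, {"claw": 1, "linear": [0, -0.35, 0.01], "rotation": [0, 0, 0]}]}}

```text
time: 3.4
position: [0.3911, -0.3379, 0.0765]
tool_rot: [1.253, 1.165, -1.23]
ft_force: [-5.7, 1.8, 7.4]
grip_width: 0.445
```

Emit:
{"name": "play_rows", "arguments": {"targets": [{"claw": 1, "linear": [0, -0.2, 0], "rotation": [0, 0, 0]}, {"claw": 1, "linear": [0, -0.15, 0], "rotation": [0, 0, 0]}, {"claw": 1, "linear": [0, -0.1, 0], "rotation": [0, 0, 0]}, {"claw": 1, "linear": [0, 0, 0], "rotation": [0, 0, 0]}]}}

```text
time: 3.73
position: [0.3847, -0.3377, 0.0767]
tool_rot: [1.258, 1.15, -1.221]
ft_force: [-1.2, -0.0, 2.1]
grip_width: 0.444
```

Emit:
{"name": "play_rows", "arguments": {"targets": [{"claw": 0, "linear": [0, -0.05, 0], "rotation": [0, 0, 0]}, {"claw": 0, "linear": [0, 0, 0], "rotation": [0, 0, 0]}, {"claw": 0, "linear": [0, 0, 0], "rotation": [0, 0, 0]}, {"claw": 0, "linear": [0, 0, 0], "rotation": [0, 0, 0]}, {"claw": 0, "linear": [0, 0, 0], "rotation": [0, 0, 0]}, {"claw": 0, "linear": [0, 0, 0], "rotation": [0, 0, 0]}, {"claw": 0, "linear": [-0.5, 0, 0], "rotation": [0, 0, 0]}, {"claw": 0, "linear": [-1, 0, 0], "rotation": [0, 0, 0]}, {"claw": 0, "linear": [-1, 0, 0], "rotation": [0, 0, 0]}, {"claw": 0, "linear": [-1, 0, 0], "rotation": [0, 0, 0]}]}}

```text
time: 4.57
position: [0.3732, -0.3349, 0.1603]
tool_rot: [1.26, 1.165, -1.229]
ft_force: [0.1, -0.7, 0.8]
grip_width: 0.99
```

Run:
```python
from h import *
s=get_state(); im=get_image('wrist'); cv2.imwrite('pics/w2.png',im)
c,st,r=blob(im,(260,150,400,300),40); print(c,st)
print(onz('wrist',[c],.09,s)); t=get_image('top'); cv2.imwrite('pics/t2.png',t)
c,st,r=blob(t,(395,262,435,305)); print(c,st,onz('top',[c],.09))
plan((.584,.074,.2),-np.pi/2); plan((.584,.074,.2),np.pi)
print(s['joint_positions'])
```

```text
[322.44859276 243.29121195] [  36   72   58   51 1741]
[[ 0.38503897 -0.33652857  0.09      ]]
[414.63564214 286.67027417] [   0    6   40   37 1386] [[ 0.38920933 -0.33592174  0.09      ]]
lin0 [ -1.28   7.48 -16.86] rot [-0.034  0.004 -0.021] lin in final axes [ -1.432   8.324 -16.452] axes
 [[ 0.033  0.998 -0.053]
 [-0.007 -0.053 -0.999]
 [-0.999  0.033  0.006]] [ 0.3759 -0.3373  0.1642] 4.6667
lin0 [ -1.28   7.48 -16.86] rot [ 0.966 -0.013 -0.019] lin in final axes [ -1.432 -16.452  -8.324] axes
 [[ 0.033  0.998 -0.053]
 [-0.007 -0.053 -0.999]
 [-0.999  0.033  0.006]] [ 0.3759 -0.3373  0.1642] 4.6667
[ 0.85555228  0.04061607 -0.16916082  1.90592099 -0.00957642  1.17542837
 -0.93350727]
```

Emit:
{"name": "play_rows", "arguments": {"targets": [{"claw": 0.3, "linear": [-0.5, 0.45, -0.8], "rotation": [-0.034, 0.004, -0.021]}, {"claw": 0.3, "linear": [-0.5, 0.45, -1], "rotation": [0, 0, 0]}, {"claw": 0.3, "linear": [-0.4, 0.45, -1], "rotation": [0, 0, 0]}, {"claw": 0.3, "linear": [0, 0.45, -1], "rotation": [0, 0, 0]}, {"claw": 0.3, "linear": [0, 0.45, -1], "rotation": [0, 0, 0]}, {"claw": 0.3, "linear": [0, 0.45, -1], "rotation": [0, 0, 0]}, {"claw": 0.3, "linear": [0, 0.45, -1], "rotation": [0, 0, 0]}, {"claw": 0.3, "linear": [0, 0.45, -1], "rotation": [0, 0, 0]}, {"claw": 0.3, "linear": [0, 0.45, -1], "rotation": [0, 0, 0]}, {"claw": 0.3, "linear": [0, 0.45, -1], "rotation": [0, 0, 0]}]}}

```text
time: 5.5
position: [0.4893, -0.0912, 0.1961]
tool_rot: [1.215, 1.204, -1.226]
ft_force: [-0.3, -0.2, -0.3]
grip_width: 0.699
```

Run:
```python
from h import *
plan((.584,.074,.2),-np.pi/2)
```

```text
lin0 [-0.19  3.69 -6.66] rot [-0.01   0.002  0.004] lin in final axes [-0.156  3.788 -6.608] axes
 [[-0.006  1.    -0.015]
 [-0.003 -0.015 -1.   ]
 [-1.    -0.006  0.003]] [ 0.4893 -0.0912  0.1961] 5.5
```

Emit:
{"name": "play_rows", "arguments": {"targets": [{"claw": 0.3, "linear": [-0.05, 0.55, -1], "rotation": [-0.01, 0.002, 0.004]}, {"claw": 0.3, "linear": [-0.05, 0.55, -1], "rotation": [0, 0, 0]}, {"claw": 0.3, "linear": [0, 0.55, -1], "rotation": [0, 0, 0]}, {"claw": 0.3, "linear": [0, 0.55, -1], "rotation": [0, 0, 0]}, {"claw": 0.3, "linear": [0, 0.55, -1], "rotation": [0, 0, 0]}, {"claw": 0.3, "linear": [0, 0.5, -0.9], "rotation": [0, 0, 0]}, {"claw": 0.3, "linear": [0, 0.2, -0.3], "rotation": [0, 0, 0]}, {"claw": 0.3, "linear": [0, 0, 0], "rotation": [0, 0, 0]}, {"claw": 0.3, "linear": [0, 0, 0], "rotation": [0, 0, 0]}]}}

```text
time: 6.25
position: [0.5766, 0.0783, 0.1915]
tool_rot: [1.202, 1.223, -1.205]
ft_force: [-0.1, -0.6, -0.4]
grip_width: 0.705
```

Run:
```python
from h import *
s=get_state(); im=get_image('wrist'); cv2.imwrite('pics/w3.png',im)
plan((.584,.074,.112),-np.pi/2,s)
```

```text
lin0 [3.18 0.32 0.19] rot [ 0.006 -0.003  0.005] lin in final axes [3.18  0.296 0.172] axes
 [[-0.007  1.     0.01 ]
 [ 0.004  0.01  -1.   ]
 [-1.    -0.007 -0.005]] [0.5766 0.0783 0.1915] 6.25
```

View pics/w3.png

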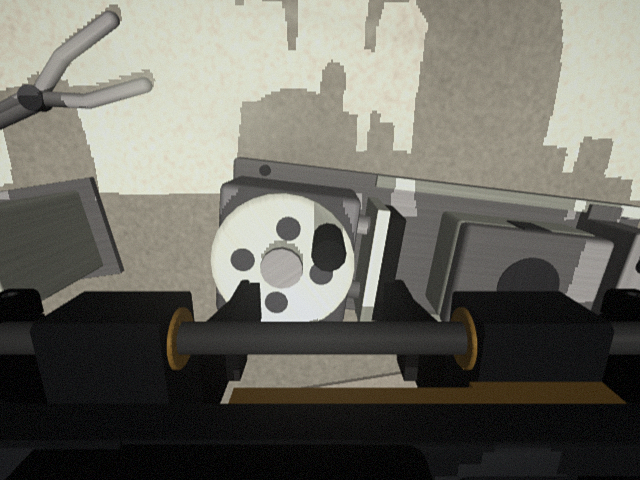

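The wrist view shows the wheel disc at columns 211–356 and rows 194–322, hub at (281,268), and crank top at about (327,237) with its base at about (329,262).

Run:
```python
from h import *
s=get_state()
print('crank top',onz('wrist',[[327,237]],.148,s),'mid',onz('wrist',[[328.5,248]],.125,s))
P=onz('wrist',[[211.5,258],[283,194],[355,255],[226,216],[340,216],[338,300],[222,296]],.1,s)[:,:2]
x=np.linalg.lstsq(np.c_[2*P,np.ones(len(P))],(P**2).sum(1),rcond=None)[0]
print('wheel',x[:2],np.sqrt(x[2]+x[0]**2+x[1]**2),'hub',onz('wrist',[[282,264]],.11,s))
```

```text
crank top [[0.59784512 0.07442634 0.148     ]] mid [[0.58390066 0.07296981 0.125     ]]
wheel [0.56410199 0.10685665] 0.053975619759845835 hub [[0.56679051 0.10624483 0.11      ]]
```

Run:
```python
from h import *
s=get_state()
print(onz('wrist',[[328,223]],.148,s)-[.011,0,0],onz('wrist',[[330,271]],.101,s)+[.011,0,0])
t=cv2.imread('pics/t2.png'); im=t[170:262,190:380]
cv2.imwrite('pics/c2.png',cv2.resize(cv2.convertScaleAbs(im,alpha=1.4),None,fx=4,fy=4,interpolation=2))
c,d=ray('top',[[228,212]]);print(c)
print('wheel far/near edges',onz('wrist',[[283,194],[283,322]],.1,s))
```

```text
[[0.59543983 0.07395226 0.148     ]] [[0.56933043 0.07108748 0.101     ]]
[ 0.32343405 -0.08961155  1.16625653]
wheel far/near edges [[0.61619121 0.10554158 0.1       ]
 [0.51433251 0.10771107 0.1       ]]
```

Emit:
{"name": "play_rows", "arguments": {"newtons": 35, "targets": [{"claw": 0.3, "linear": [0.5, 0.3, 0.2], "rotation": [0.006, -0.003, 0.005]}, {"claw": 0.3, "linear": [0.9, 0, 0], "rotation": [0, 0, 0]}, {"claw": 0.3, "linear": [0.9, 0, 0], "rotation": [0, 0, 0]}, {"claw": 0.3, "linear": [0.6, 0, 0], "rotation": [0, 0, 0]}, {"claw": 0.3, "linear": [0.2, 0, 0], "rotation": [0, 0, 0]}, {"claw": 0.3, "linear": [0, 0, 0], "rotation": [0, 0, 0]}]}}

```text
time: 6.8
position: [0.583, 0.0587, 0.1122]
tool_rot: [1.215, 1.193, -1.223]
ft_force: [0.1, 0.2, 0.4]
grip_width: 0.699
```

Run:
```python
from h import *
plan((.584,.073,.112),-np.pi/2)
```

```text
lin0 [ 0.    0.03 -0.57] rot [-0.01   0.006 -0.002] lin in final axes [ 0.008  0.04  -0.572] axes
 [[ 0.002  1.    -0.016]
 [-0.009 -0.016 -1.   ]
 [-1.     0.003  0.009]] [0.583  0.0587 0.1122] 6.8
```

Emit:
{"name": "play_rows", "arguments": {"targets": [{"claw": 0.3, "linear": [0, 0, -0.5], "rotation": [-0.01, 0.006, -0.002]}, {"claw": 0.7, "linear": [0, 0, 0], "rotation": [0, 0, 0]}, {"claw": 1, "linear": [0, 0, 0], "rotation": [0, 0, 0]}, {"claw": 1, "linear": [0, 0, 0], "rotation": [0, 0, 0]}, {"claw": 1, "linear": [0, 0, 0], "rotation": [0, 0, 0]}, {"claw": 1, "linear": [0, 0, 0], "rotation": [0, 0, 0]}, {"claw": 1, "linear": [0, 0, 0], "rotation": [0, 0, 0]}, {"claw": 1, "linear": [0, 0, 0], "rotation": [0, 0, 0]}, {"claw": 1, "linear": [0, 0, 0], "rotation": [0, 0, 0]}, {"claw": 1, "linear": [0, 0, 0], "rotation": [0, 0, 0]}]}}

```text
time: 7.63
position: [0.5854, 0.0744, 0.1172]
tool_rot: [1.215, 1.208, -1.201]
ft_force: [-0.2, -0.1, -0.1]
grip_width: 0.247
```

```bash
cat >> h.py <<'E'
def wind(c,step,n,r=.042):
    s=get_state(); M=R.from_rotvec(s['tool_rot']); p=s['position']; v=p[:2]-c
    f=np.arctan2(v[1],v[0]); print('phi',round(f,3),'rad',np.hypot(*v).round(4),p.round(4),'f',s['ft_force'].round(1),s['time'],M.as_matrix().round(3).tolist())
    q=np.array(c)+r*np.array([np.cos(f),np.sin(f)])
    for i in range(n):
        f-=step; q2=np.array(c)+r*np.array([np.cos(f),np.sin(f)])
        print(round(f,2),(M.inv().apply([*(q2-q),0])/.025).round(2)); q=q2
E
python3 -c "
from h import *
wind((.560,.107),.2,8)"
```

```text
phi -0.909 rad 0.0414 [0.5854 0.0744 0.1172] f [-0.2 -0.1 -0.1] 7.6333 [[0.007, 1.0, 0.001], [0.005, 0.001, -1.0], [-1.0, 0.007, -0.005]]
-1.11 [-0.   -0.28  0.18]
-1.31 [-0.   -0.31  0.12]
-1.51 [-0.   -0.33  0.05]
-1.71 [-0.   -0.34 -0.01]
-1.91 [-0.   -0.33 -0.08]
-2.11 [-0.   -0.3  -0.14]
-2.31 [-0.   -0.27 -0.2 ]
-2.51 [-0.   -0.22 -0.25]
```

Emit:
{"name": "play_rows", "arguments": {"targets": [{"claw": 1, "linear": [0, -0.28, 0.18], "rotation": [0, 0, 0]}, {"claw": 1, "linear": [0, -0.31, 0.12], "rotation": [0, 0, 0]}, {"claw": 1, "linear": [0, -0.33, 0.05], "rotation": [0, 0, 0]}, {"claw": 1, "linear": [0, -0.34, -0.01], "rotation": [0, 0, 0]}]}}

```text
time: 7.97
position: [0.5617, 0.0666, 0.1172]
tool_rot: [1.227, 1.199, -1.185]
ft_force: [5.8, 0.7, -4.6]
grip_width: 0.242
```

```bash
python3 -c "
from h import *
wind((.560,.107),.2,10)"
```

```text
phi -1.528 rad 0.0404 [0.5617 0.0666 0.1172] f [ 5.8  0.7 -4.6] 7.9667 [[0.025, 1.0, 0.002], [0.01, 0.002, -1.0], [-1.0, 0.025, -0.01]]
-1.73 [-0.01 -0.33 -0.02]
-1.93 [-0.01 -0.32 -0.09]
-2.13 [-0.01 -0.3  -0.15]
-2.33 [-0.   -0.27 -0.21]
-2.53 [-0.   -0.22 -0.25]
-2.73 [-0.   -0.16 -0.29]
-2.93 [ 0.   -0.1  -0.32]
-3.13 [ 0.   -0.04 -0.33]
-3.33 [ 0.    0.03 -0.33]
-3.53 [ 0.01  0.1  -0.32]
```

```bash
cat >> h.py <<'E'
def wind2(c,adv,n,k=1.2,r=.042):
    s=get_state(); M=R.from_rotvec(s['tool_rot']); p=s['position']; v=p[:2]-c
    f=np.arctan2(v[1],v[0]); ax=M.as_matrix()
    print('phi',round(f,3),'rad',np.hypot(*v).round(4),p.round(4),'f',s['ft_force'].round(1),s['time'])
    T=np.c_[[0,0,-1.],[1,0,0],[0,-1,0]]; print('rotfix',((M.inv()*R.from_matrix(T)).as_rotvec()/(np.pi/2)).round(3))
    for i in range(n):
        g=f-adv/2; d=np.array([np.sin(g),-np.cos(g),0])*r*adv*k; f-=adv
        print(round(f,2),(M.inv().apply(d)/.025).round(2))
E
python3 -c "
from h import *
wind2((.560,.107),.22,10)"
```

```text
phi -1.528 rad 0.0404 [0.5617 0.0666 0.1172] f [ 5.8  0.7 -4.6] 7.9667
rotfix [ 0.001 -0.006 -0.016]
-1.75 [-0.01 -0.44 -0.03]
-1.97 [-0.01 -0.42 -0.13]
-2.19 [-0.01 -0.39 -0.22]
-2.41 [-0.01 -0.33 -0.3 ]
-2.63 [-0.   -0.26 -0.36]
-2.85 [-0.   -0.17 -0.41]
-3.07 [ 0.   -0.08 -0.44]
-3.29 [ 0.    0.02 -0.44]
-3.51 [ 0.01  0.11 -0.43]
-3.73 [ 0.01  0.2  -0.39]
```

Emit:
{"name": "play_rows", "arguments": {"targets": [{"claw": 1, "linear": [-0.01, -0.44, -0.03], "rotation": [0, -0.006, -0.016]}, {"claw": 1, "linear": [-0.01, -0.42, -0.13], "rotation": [0, 0, 0]}, {"claw": 1, "linear": [-0.01, -0.39, -0.22], "rotation": [0, 0, 0]}, {"claw": 1, "linear": [-0.01, -0.33, -0.3], "rotation": [0, 0, 0]}, {"claw": 1, "linear": [0, -0.26, -0.36], "rotation": [0, 0, 0]}, {"claw": 1, "linear": [0, -0.17, -0.41], "rotation": [0, 0, 0]}, {"claw": 1, "linear": [0, -0.08, -0.44], "rotation": [0, 0, 0]}]}}

```text
time: 8.55
position: [0.5199, 0.1014, 0.1171]
tool_rot: [1.223, 1.177, -1.202]
ft_force: [-0.8, -7.0, 1.9]
grip_width: 0.245
```

```bash
python3 -c "
from h import *
wind2((.560,.107),.22,10)"
```

```text
phi -3.002 rad 0.0405 [0.5199 0.1014 0.1171] f [-0.8 -7.   1.9] 8.55
rotfix [-0.007  0.006 -0.017]
-3.22 [-0.   -0.02 -0.44]
-3.44 [-0.    0.08 -0.44]
-3.66 [ 0.    0.17 -0.41]
-3.88 [ 0.    0.26 -0.36]
-4.1 [ 0.01  0.33 -0.3 ]
-4.32 [ 0.01  0.39 -0.22]
-4.54 [ 0.01  0.42 -0.13]
-4.76 [ 0.01  0.44 -0.03]
-4.98 [0.01 0.44 0.07]
-5.2 [0.01 0.41 0.16]
```

Emit:
{"name": "play_rows", "arguments": {"targets": [{"claw": 1, "linear": [0, -0.02, -0.44], "rotation": [-0.007, 0.006, -0.017]}, {"claw": 1, "linear": [0, 0.08, -0.44], "rotation": [0, 0, 0]}, {"claw": 1, "linear": [0, 0.17, -0.41], "rotation": [0, 0, 0]}, {"claw": 1, "linear": [0, 0.26, -0.36], "rotation": [0, 0, 0]}, {"claw": 1, "linear": [0, 0.33, -0.3], "rotation": [0, 0, 0]}, {"claw": 1, "linear": [0, 0.39, -0.22], "rotation": [0, 0, 0]}, {"claw": 1, "linear": [0, 0.42, -0.13], "rotation": [0, 0, 0]}, {"claw": 1, "linear": [0, 0.44, -0.03], "rotation": [0, 0, 0]}]}}

```text
time: 9.22
position: [0.5544, 0.15, 0.117]
tool_rot: [1.178, 1.217, -1.255]
ft_force: [-6.4, 1.5, 5.3]
grip_width: 0.244
```

```bash
python3 -c "
from h import *
P=np.array([[.5854,.0744],[.5617,.0666],[.5199,.1014],get_state()['position'][:2]])
x=np.linalg.lstsq(np.c_[2*P,np.ones(len(P))],(P**2).sum(1),rcond=None)[0]
print('axis',x[:2],np.sqrt(x[2]+x[0]**2+x[1]**2))
wind2((.560,.107),.22,10)
t=get_image('top'); a=t[180:265,195:385]
w=get_image('wrist')
cv2.imwrite('pics/c3.png',cv2.convertScaleAbs(np.vstack([cv2.resize(a,(640,286),interpolation=2),w[120:420]]),alpha=1.4))"
```

```text
axis [0.56119308 0.10859885] 0.04194436977385383
phi 1.701 rad 0.0434 [0.5544 0.15   0.117 ] f [-6.4  1.5  5.3] 9.2167
rotfix [-0.005  0.015  0.025]
1.48 [-0.02  0.44 -0.01]
1.26 [-0.02  0.44  0.09]
1.04 [-0.01  0.41  0.18]
0.82 [-0.01  0.36  0.26]
0.6 [-0.    0.29  0.33]
0.38 [0.   0.21 0.39]
0.16 [0.01 0.12 0.43]
-0.06 [0.01 0.03 0.44]
-0.28 [ 0.01 -0.07  0.44]
-0.5 [ 0.02 -0.16  0.41]
```

View pics/c3.png

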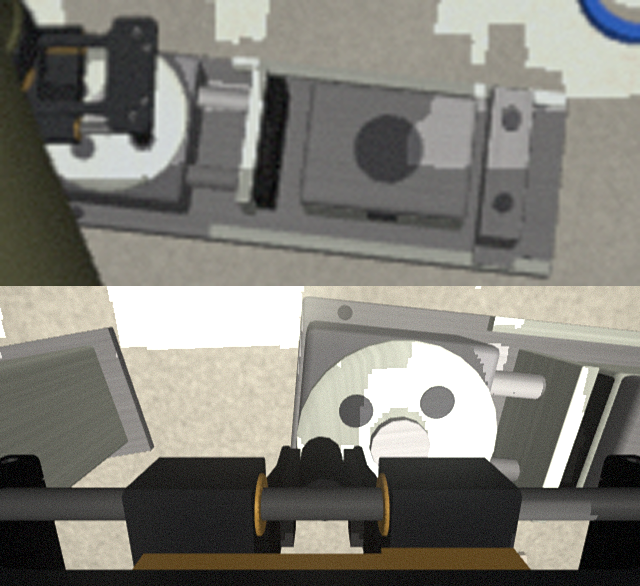

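The crop shows the pad front at column 286, the container at 308–476 and the stop's near top edge at about 490. That leaves roughly 16 mm plus 10 mm, about 3.3 rad, to contact.

Emit:
{"name": "play_rows", "arguments": {"targets": [{"claw": 1, "linear": [-0.01, 0.44, -0.01], "rotation": [-0.005, 0.015, 0.025]}, {"claw": 1, "linear": [-0.01, 0.44, 0.09], "rotation": [0, 0, 0]}, {"claw": 1, "linear": [-0.01, 0.41, 0.18], "rotation": [0, 0, 0]}, {"claw": 1, "linear": [0, 0.36, 0.26], "rotation": [0, 0, 0]}, {"claw": 1, "linear": [0, 0.29, 0.33], "rotation": [0, 0, 0]}, {"claw": 1, "linear": [0, 0.21, 0.39], "rotation": [0, 0, 0]}, {"claw": 1, "linear": [0, 0.12, 0.43], "rotation": [0, 0, 0]}, {"claw": 1, "linear": [0, 0.03, 0.44], "rotation": [0, 0, 0]}]}}

```text
time: 9.98
position: [0.6027, 0.1126, 0.1171]
tool_rot: [1.202, 1.239, -1.198]
ft_force: [4.0, 6.4, -2.9]
grip_width: 0.246
```

```bash
python3 -c "
from h import *
wind2((.5612,.1086),.22,8)"
```

```text
phi 0.096 rad 0.0417 [0.6027 0.1126 0.1171] f [ 4.   6.4 -2.9] 9.9833
rotfix [ 0.011 -0.01   0.008]
-0.12 [-0.01 -0.01  0.44]
-0.34 [-0.01 -0.11  0.43]
-0.56 [-0.  -0.2  0.4]
-0.78 [-0.   -0.28  0.34]
-1.0 [ 0.   -0.35  0.27]
-1.22 [ 0.   -0.4   0.19]
-1.44 [ 0.   -0.43  0.1 ]
-1.66 [ 0.01 -0.44 -0.  ]
```

Emit:
{"name": "play_rows", "arguments": {"targets": [{"claw": 1, "linear": [-0.01, -0.01, 0.44], "rotation": [0.011, -0.01, 0.008]}, {"claw": 1, "linear": [-0.01, -0.11, 0.43], "rotation": [0, 0, 0]}, {"claw": 1, "linear": [0, -0.2, 0.4], "rotation": [0, 0, 0]}, {"claw": 1, "linear": [0, -0.28, 0.34], "rotation": [0, 0, 0]}]}}

```text
time: 10.32
position: [0.5918, 0.0798, 0.1171]
tool_rot: [1.221, 1.213, -1.189]
ft_force: [4.2, 5.8, -3.7]
grip_width: 0.244
```

```bash
python3 -c "
from h import *
wind2((.5612,.1086),.12,8)
t=get_image('top'); a=t[195:265,255:375]
s=get_image('scene'); b=s[215:300,250:420]
cv2.imwrite('pics/c4.png',cv2.convertScaleAbs(np.vstack([cv2.resize(a,(600,350),interpolation=2),cv2.resize(b,(600,240),interpolation=2)]),alpha=1.5))"
```

```text
phi -0.755 rad 0.042 [0.5918 0.0798 0.1171] f [ 4.2  5.8 -3.7] 10.3167
rotfix [ 0.004 -0.009 -0.008]
-0.88 [-0.   -0.18  0.16]
-1.0 [-0.   -0.2   0.14]
-1.12 [-0.   -0.21  0.12]
-1.24 [-0.   -0.22  0.09]
-1.36 [-0.   -0.23  0.06]
-1.48 [-0.   -0.24  0.04]
-1.6 [-0.   -0.24  0.01]
-1.72 [-0.   -0.24 -0.02]
```

View pics/c4.png

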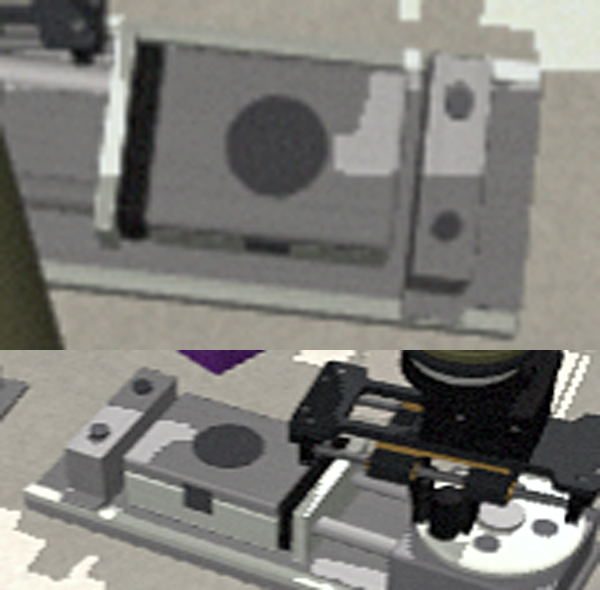

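The pad (columns 120–160) now touches the container. The container's right edge is at about 405 and the stop's top edge at about 427, so about 10 mm (1.2 rad) remains.

Emit:
{"name": "play_rows", "arguments": {"targets": [{"claw": 1, "linear": [0, -0.27, 0.3], "rotation": [0.004, -0.009, -0.008]}, {"claw": 1, "linear": [0, -0.36, 0.26], "rotation": [0, 0, 0]}, {"claw": 1, "linear": [0, -0.41, 0.18], "rotation": [0, 0, 0]}, {"claw": 1, "linear": [0, -0.43, 0.08], "rotation": [0, 0, 0]}]}}

```text
time: 10.75
position: [0.559, 0.0664, 0.1171]
tool_rot: [1.221, 1.209, -1.194]
ft_force: [7.6, 6.3, -6.0]
grip_width: 0.242
```

```bash
python3 -c "
from h import *
wind2((.5612,.1086),.12,6)
for i in range(1):
  t=get_image('top'); a=t[195:265,255:375]
  cv2.imwrite('pics/c5.png',cv2.convertScaleAbs(cv2.resize(a,(720,420),interpolation=2),alpha=1.5))"
```

```text
phi -1.623 rad 0.0423 [0.559  0.0664 0.1171] f [ 7.6  6.3 -6. ] 10.75
rotfix [ 0.001 -0.007 -0.008]
-1.74 [-0.   -0.24 -0.03]
-1.86 [-0.   -0.24 -0.06]
-1.98 [-0.   -0.23 -0.08]
-2.1 [-0.   -0.22 -0.11]
-2.22 [-0.   -0.2  -0.14]
-2.34 [-0.   -0.18 -0.16]
```

View pics/c5.png

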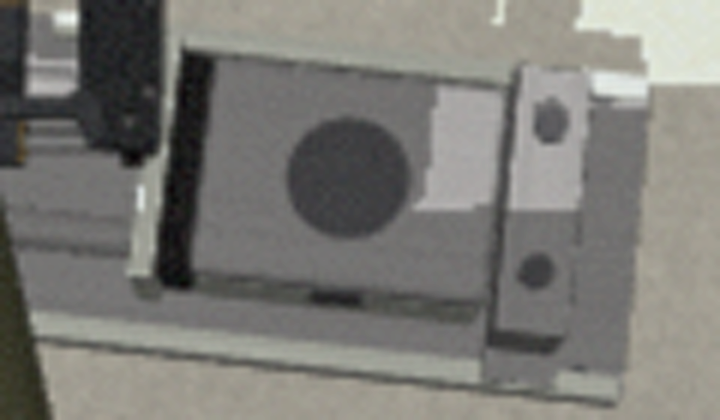

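Container right edge is about 508 and the stop edge about 521, so about 3–4 mm of gap is left. I'll creep from here.

Emit:
{"name": "play_rows", "arguments": {"targets": [{"claw": 1, "linear": [0, -0.3, -0.03], "rotation": [0, -0.007, -0.008]}, {"claw": 1, "linear": [0, -0.3, -0.07], "rotation": [0, 0, 0]}, {"claw": 1, "linear": [0, -0.28, -0.1], "rotation": [0, 0, 0]}]}}

```text
time: 11.05
position: [0.5415, 0.0713, 0.1172]
tool_rot: [1.213, 1.2, -1.198]
ft_force: [9.0, 1.7, -8.2]
grip_width: 0.242
```

```bash
python3 -c "
from h import *
wind2((.5612,.1086),.12,3)"
```

```text
phi -2.057 rad 0.0422 [0.5415 0.0713 0.1172] f [ 9.   1.7 -8.2] 11.05
rotfix [ 0.001  0.001 -0.009]
-2.18 [-0.   -0.21 -0.13]
-2.3 [-0.   -0.19 -0.15]
-2.42 [-0.   -0.17 -0.17]
```

Emit:
{"name": "play_rows", "arguments": {"targets": [{"claw": 1, "linear": [0, -0.28, -0.17], "rotation": [0, 0, -0.009]}, {"claw": 1, "linear": [0, -0.26, -0.2], "rotation": [0, 0, 0]}]}}

```text
time: 11.22
position: [0.5329, 0.0773, 0.1171]
tool_rot: [1.211, 1.198, -1.203]
ft_force: [9.1, -1.8, -7.5]
grip_width: 0.239
```

```bash
python3 -c "
from h import *
wind2((.5612,.1086),.12,3)
cv2.imwrite('pics/t6.png',get_image('top'))"
```

```text
phi -2.306 rad 0.0422 [0.5329 0.0773 0.1171] f [ 9.1 -1.8 -7.5] 11.2167
rotfix [-0.     0.003 -0.007]
-2.43 [-0.   -0.17 -0.17]
-2.55 [-0.   -0.15 -0.19]
-2.67 [-0.   -0.12 -0.21]
```

Emit:
{"name": "play_rows", "arguments": {"targets": [{"claw": 1, "linear": [0, -0.22, -0.22], "rotation": [0, 0.003, -0.007]}, {"claw": 1, "linear": [0, -0.19, -0.24], "rotation": [0, 0, 0]}]}}

```text
time: 11.43
position: [0.5278, 0.083, 0.1172]
tool_rot: [1.212, 1.193, -1.206]
ft_force: [8.1, -5.5, -6.5]
grip_width: 0.244
```

```bash
python3 -c "
from h import *
wind2((.5612,.1086),.12,3)
t=get_image('top'); cv2.imwrite('pics/t7.png',t)
a=t[195:265,255:375];cv2.imwrite('pics/c7.png',cv2.convertScaleAbs(cv2.resize(a,(720,420),interpolation=2),alpha=1.5))"
```

```text
phi -2.488 rad 0.0421 [0.5278 0.083  0.1172] f [ 8.1 -5.5 -6.5] 11.4333
rotfix [-0.002  0.005 -0.008]
-2.61 [-0.   -0.14 -0.2 ]
-2.73 [-0.   -0.11 -0.21]
-2.85 [-0.   -0.08 -0.23]
```

View pics/c7.png

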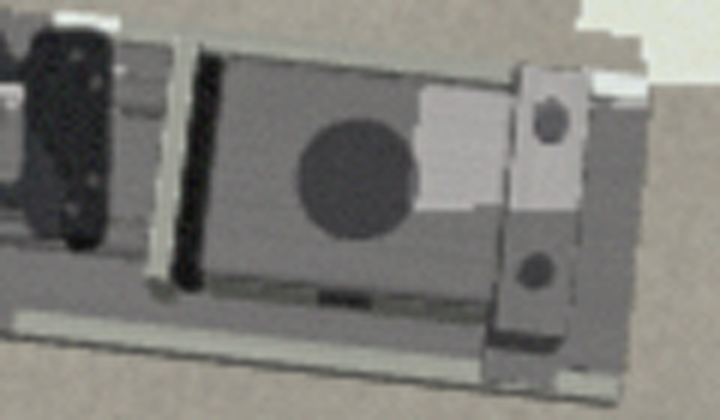

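No gap shows between container and stop now. Measuring the circle's motion against the ram's travel gives the pad squeeze.

```bash
python3 -c "
from h import *
def crop(n):
    im=cv2.imread('pics/%s.png'%n)
    if n[0]=='t': im=cv2.convertScaleAbs(cv2.resize(im[195:265,255:375],(720,420),interpolation=2),alpha=1.5)
    return im
for n in('t2','c5','t6','c7'):
    im=crop(n); g=im.max(2)[90:262,225:460]
    m=(g<105).astype(np.uint8); k,l,s,c=cv2.connectedComponentsWithStats(m); i=1+np.argmax(s[1:,4]); print(n,c[i]+[225,90],s[i])
    px=(c[i]+[225,90])/6+[255,195]; print(onz('top',[px],.084))
    row=im.max(2)[150:200].mean(0); d=np.where(row<70)[0]; d=d[(d>100)&(d<230)]; print(d.min() if len(d) else None,d.max() if len(d) else None)
"
```

```text
t2 [331.79157617 175.37550419] [   43    22   130   130 12892]
[[ 0.53973026 -0.08900657  0.084     ]]
None None
c5 [348.01693188 178.00360586] [   59    24   131   128 12757]
[[ 0.53867731 -0.09554315  0.084     ]]
167 200
t6 [355.68797174 179.06993737] [   68    27   124   125 12454]
[[ 0.5382519  -0.09863301  0.084     ]]
101 209
c7 [355.48730477 179.15826992] [   68    26   123   126 12485]
[[ 0.53821532 -0.09855228  0.084     ]]
101 209
```

Both estimates of container load agree within range: about 10 N from the crank force and about 20 N from the pad squeeze. I'll add a small nudge, then release and lift.

Emit:
{"name": "play_rows", "arguments": {"targets": [{"claw": 1, "linear": [0, -0.15, -0.24], "rotation": [0, 0.005, -0.008]}, {"claw": 1, "linear": [0, 0, 0], "rotation": [0, 0, 0]}, {"claw": 1, "linear": [0, 0, 0], "rotation": [0, 0, 0]}]}}

```text
time: 11.73
position: [0.527, 0.084, 0.1171]
tool_rot: [1.213, 1.196, -1.212]
ft_force: [0.2, 2.9, -0.7]
grip_width: 0.243
```

```bash
python3 -c "
from h import *
wind2((.5612,.1086),.12,1)"
```

```text
phi -2.517 rad 0.0421 [0.527  0.084  0.1171] f [ 0.2  2.9 -0.7] 11.7333
rotfix [-0.004  0.004 -0.004]
-2.64 [-0.   -0.13 -0.2 ]
```

Emit:
{"name": "play_rows", "arguments": {"targets": [{"claw": 1, "linear": [0, -0.15, -0.25], "rotation": [0, 0, 0]}, {"claw": 1, "linear": [0, -0.13, -0.25], "rotation": [0, 0, 0]}]}}

```text
time: 11.9
position: [0.5242, 0.0885, 0.1171]
tool_rot: [1.213, 1.181, -1.215]
ft_force: [7.5, -7.3, -3.6]
grip_width: 0.242
```

```bash
python3 -c "
from h import *
wind2((.5612,.1086),.12,1)"
```

```text
phi -2.644 rad 0.0421 [0.5242 0.0885 0.1171] f [ 7.5 -7.3 -3.6] 11.9
rotfix [-0.008  0.01  -0.009]
-2.76 [-0.   -0.11 -0.22]
```

Emit:
{"name": "play_rows", "arguments": {"targets": [{"claw": 1, "linear": [0, 0, 0], "rotation": [0, 0, 0]}, {"claw": 0.3, "linear": [0, 0, 0], "rotation": [0, 0, 0]}, {"claw": 0.3, "linear": [0, 0, 0], "rotation": [0, 0, 0]}, {"claw": 0.3, "linear": [0, 0, 0], "rotation": [0, 0, 0]}, {"claw": 0.3, "linear": [0, 0, 0], "rotation": [0, 0, 0]}, {"claw": 0.3, "linear": [-0.6, 0, 0], "rotation": [0, 0, 0]}, {"claw": 0.3, "linear": [-1, 0, 0], "rotation": [0, 0, 0]}, {"claw": 0.3, "linear": [-1, 0, 0], "rotation": [0, 0, 0]}, {"claw": 0.3, "linear": [-1, 0, 0], "rotation": [0, 0, 0]}]}}

```text
time: 12.65
position: [0.516, 0.0887, 0.2036]
tool_rot: [1.2, 1.192, -1.229]
ft_force: [-0.5, -0.3, -0.7]
grip_width: 0.683
```

```bash
python3 -c "
from h import *
plan((.385,-.338,.2),-np.pi/2-.025)"
```

```text
lin0 [ 0.52 -5.06 17.12] rot [0.009 0.013 0.002] lin in final axes [ 0.144 -4.812 17.196] axes
 [[-0.004  1.    -0.01 ]
 [-0.021 -0.011 -1.   ]
 [-1.    -0.004  0.021]] [0.516  0.0887 0.2036] 12.65
```

Emit:
{"name": "play_rows", "arguments": {"targets": [{"claw": 0, "linear": [0, -0.28, 1], "rotation": [0.009, 0.013, 0.002]}, {"claw": 0, "linear": [0, -0.28, 1], "rotation": [0, 0, 0]}, {"claw": 0, "linear": [0, -0.28, 1], "rotation": [0, 0, 0]}, {"claw": 0, "linear": [0, -0.28, 1], "rotation": [0, 0, 0]}, {"claw": 0, "linear": [0, -0.28, 1], "rotation": [0, 0, 0]}, {"claw": 0, "linear": [0, -0.28, 1], "rotation": [0, 0, 0]}, {"claw": 0, "linear": [0, -0.28, 1], "rotation": [0, 0, 0]}, {"claw": 0, "linear": [0, -0.28, 1], "rotation": [0, 0, 0]}, {"claw": 0, "linear": [0, -0.28, 1], "rotation": [0, 0, 0]}, {"claw": 0, "linear": [0, -0.28, 1], "rotation": [0, 0, 0]}]}}

```text
time: 13.48
position: [0.4421, -0.1591, 0.212]
tool_rot: [1.221, 1.2, -1.203]
ft_force: [0.1, 0.5, 0.5]
grip_width: 0.999
```

```bash
python3 -c "
from h import *
plan((.385,-.338,.2),-np.pi/2-.025)"
```

```text
lin0 [ 0.43 -2.25  7.17] rot [ 0.012 -0.002 -0.008] lin in final axes [ 0.48  -2.104  7.208] axes
 [[ 0.012  1.    -0.006]
 [ 0.003 -0.006 -1.   ]
 [-1.     0.012 -0.003]] [ 0.4421 -0.1591  0.212 ] 13.4833
```

Emit:
{"name": "play_rows", "arguments": {"targets": [{"claw": 0, "linear": [0.05, -0.3, 1], "rotation": [0.012, -0.002, -0.008]}, {"claw": 0, "linear": [0.05, -0.3, 1], "rotation": [0, 0, 0]}, {"claw": 0, "linear": [0.05, -0.3, 1], "rotation": [0, 0, 0]}, {"claw": 0, "linear": [0.05, -0.3, 1], "rotation": [0, 0, 0]}, {"claw": 0, "linear": [0.05, -0.3, 1], "rotation": [0, 0, 0]}, {"claw": 0, "linear": [0.05, -0.3, 1], "rotation": [0, 0, 0]}, {"claw": 0, "linear": [0.05, -0.3, 0.8], "rotation": [0, 0, 0]}, {"claw": 0, "linear": [0, 0, 0], "rotation": [0, 0, 0]}, {"claw": 0, "linear": [0, 0, 0], "rotation": [0, 0, 0]}]}}

```text
time: 14.23
position: [0.3775, -0.3398, 0.2034]
tool_rot: [1.23, 1.197, -1.237]
ft_force: [0.3, 0.8, -0.4]
grip_width: 1.0
```

```bash
python3 -c "
from h import *
plan((.385,-.338,.073),-np.pi/2-.035)
t=get_image('top'); cv2.imwrite('pics/t8.png',t)
im=cv2.convertScaleAbs(cv2.resize(t[195:265,255:375],(720,420),interpolation=2),alpha=1.5); cv2.imwrite('pics/c8.png',im)
a=cv2.imread('pics/c7.png')
for n in(a,im):
    g=n.max(2)[90:262,225:460];m=(g<105).astype(np.uint8); k,l,s,c=cv2.connectedComponentsWithStats(m); i=1+np.argmax(s[1:,4]); print(c[i]+[225,90])
s=get_state(); w=get_image('wrist'); c,st,r=blob(w,(250,120,400,290),40); print(c,st,onz('wrist',[c],.09,s))
"
```

```text
lin0 [ 5.21  0.33 -0.09] rot [0.002 0.001 0.003] lin in final axes [ 5.216  0.3   -0.084] axes
 [[-0.005  0.999 -0.032]
 [-0.001 -0.032 -0.999]
 [-1.    -0.005  0.001]] [ 0.3775 -0.3398  0.2034] 14.2333
[355.48730477 179.15826992]
[356.70633051 179.07053095]
[315.1945789  229.15295257] [  44   93   49   42 1033] [[ 0.38624798 -0.33589658  0.09      ]]
```

Emit:
{"name": "play_rows", "arguments": {"newtons": 60, "targets": [{"claw": 0, "linear": [0.9, 0.35, -0.1], "rotation": [0.002, 0, 0.003]}, {"claw": 0, "linear": [0.9, 0, -0.05], "rotation": [0, 0, 0]}, {"claw": 0, "linear": [0.9, 0, -0.05], "rotation": [0, 0, 0]}, {"claw": 0, "linear": [0.9, 0, -0.05], "rotation": [0, 0, 0]}, {"claw": 0, "linear": [0.9, 0, -0.05], "rotation": [0, 0, 0]}, {"claw": 0, "linear": [0.5, 0, 0], "rotation": [0, 0, 0]}, {"claw": 0, "linear": [0, 0, 0], "rotation": [0, 0, 0]}]}}

```text
time: 14.92
position: [0.3952, -0.3229, 0.0774]
tool_rot: [1.223, 1.194, -1.218]
ft_force: [0.1, -0.0, -0.0]
grip_width: 1.004
```

```bash
python3 -c "
from h import *
plan((.385,-.338,.073),-np.pi/2-.035)"
```

```text
lin0 [ 0.17 -0.4   0.61] rot [ 0.011  0.002 -0.005] lin in final axes [ 0.176 -0.384  0.62 ] axes
 [[ 0.007  1.    -0.017]
 [-0.003 -0.017 -1.   ]
 [-1.     0.007  0.003]] [ 0.3952 -0.3229  0.0774] 14.9167
```

Emit:
{"name": "play_rows", "arguments": {"targets": [{"claw": 0, "linear": [0.1, -0.4, 0.6], "rotation": [0.011, 0.002, -0.005]}, {"claw": 0, "linear": [0, 0, 0], "rotation": [0, 0, 0]}]}}

```text
time: 15.08
position: [0.3858, -0.3358, 0.0751]
tool_rot: [1.231, 1.197, -1.232]
ft_force: [-0.8, -0.2, 0.1]
grip_width: 1.002
```

Emit:
{"name": "play_rows", "arguments": {"targets": [{"claw": 1, "linear": [0, 0, 0], "rotation": [0, 0, 0]}, {"claw": 1, "linear": [0, 0, 0], "rotation": [0, 0, 0]}, {"claw": 1, "linear": [0, 0, 0], "rotation": [0, 0, 0]}, {"claw": 1, "linear": [0, 0, 0], "rotation": [0, 0, 0]}, {"claw": 1, "linear": [0, 0, 0], "rotation": [0, 0, 0]}, {"claw": 1, "linear": [0, 0, 0], "rotation": [0, 0, 0]}, {"claw": 1, "linear": [0, 0, 0], "rotation": [0, 0, 0]}, {"claw": 1, "linear": [0, 0, 0], "rotation": [0, 0, 0]}, {"claw": 1, "linear": [0, 0, 0], "rotation": [0, 0, 0]}, {"claw": 1, "linear": [0, 0, 0], "rotation": [0, 0, 0]}]}}

```text
time: 15.92
position: [0.3889, -0.3378, 0.0801]
tool_rot: [1.23, 1.188, -1.229]
ft_force: [0.8, 0.8, 0.0]
grip_width: 0.444
```

```bash
python3 -c "
from h import *
plan((.424,-.339,.073),-np.pi/2-.035)"
```

```text
lin0 [0.29 1.4  0.01] rot [ 0.004  0.003 -0.003] lin in final axes [ 0.284  1.404 -0.   ] axes
 [[ 0.005  1.    -0.029]
 [-0.004 -0.029 -1.   ]
 [-1.     0.005  0.004]] [ 0.3889 -0.3378  0.0801] 15.9167
```

Emit:
{"name": "play_rows", "arguments": {"targets": [{"claw": 1, "linear": [0, 0.35, 0], "rotation": [0, 0, 0]}, {"claw": 1, "linear": [0, 0.35, 0], "rotation": [0, 0, 0]}, {"claw": 1, "linear": [0, 0.35, 0], "rotation": [0, 0, 0]}, {"claw": 1, "linear": [0, 0.35, 0], "rotation": [0, 0, 0]}, {"claw": 1, "linear": [0, 0.3, 0], "rotation": [0, 0, 0]}, {"claw": 1, "linear": [0, 0.2, 0], "rotation": [0, 0, 0]}, {"claw": 1, "linear": [0, 0.15, 0], "rotation": [0, 0, 0]}, {"claw": 1, "linear": [0, 0.1, 0], "rotation": [0, 0, 0]}]}}

```text
time: 16.58
position: [0.4286, -0.3387, 0.08]
tool_rot: [1.219, 1.219, -1.253]
ft_force: [-6.7, 3.0, 7.6]
grip_width: 0.445
```

Home: it travelled 39.7 mm and now resists at the end of travel. Release, lift and check.

Emit:
{"name": "play_rows", "arguments": {"targets": [{"claw": 1, "linear": [0, 0, 0], "rotation": [0, 0, 0]}, {"claw": 0, "linear": [0, 0, 0], "rotation": [0, 0, 0]}, {"claw": 0, "linear": [0, 0, 0], "rotation": [0, 0, 0]}, {"claw": 0, "linear": [0, 0, 0], "rotation": [0, 0, 0]}, {"claw": 0, "linear": [0, 0, 0], "rotation": [0, 0, 0]}, {"claw": 0, "linear": [0, 0, 0], "rotation": [0, 0, 0]}, {"claw": 0, "linear": [-0.5, 0, 0], "rotation": [0, 0, 0]}, {"claw": 0, "linear": [-1, 0, 0], "rotation": [0, 0, 0]}, {"claw": 0, "linear": [-1, 0, 0], "rotation": [0, 0, 0]}, {"claw": 0, "linear": [-1, -0.3, 0], "rotation": [0, 0, 0]}]}}

```text
time: 17.42
position: [0.4217, -0.3348, 0.1654]
tool_rot: [1.222, 1.236, -1.256]
ft_force: [0.3, -0.6, 0.3]
grip_width: 0.98
```

Emit:
{"name": "play_rows", "arguments": {"targets": [{"claw": 0, "linear": [-0.8, -1, 0], "rotation": [0, 0, 0]}, {"claw": 0, "linear": [0, -1, 0], "rotation": [0, 0, 0]}, {"claw": 0, "linear": [0, 0, 0], "rotation": [0, 0, 0]}, {"claw": 0, "linear": [0, 0, 0], "rotation": [0, 0, 0]}, {"claw": 0, "linear": [0, 0, 0], "rotation": [0, 0, 0]}]}}

```text
time: 17.83
position: [0.3746, -0.3362, 0.2005]
tool_rot: [1.22, 1.218, -1.251]
ft_force: [0.5, -0.7, 0.4]
grip_width: 1.0
```

```bash
python3 -c "
from h import *
s=get_state(); w=get_image('wrist'); t=get_image('top'); sc=get_image('scene')
o=np.hstack([cv2.resize(t[150:290,190:450],(780,420),interpolation=2)])
cv2.imwrite('pics/c9.png',cv2.convertScaleAbs(o,alpha=1.4))
c,st,r=blob(w,(250,60,400,285),40); print(c,st,onz('wrist',[c],.09,s),s['position'],s['time'])
im=cv2.convertScaleAbs(cv2.resize(t[195:265,255:375],(720,420),interpolation=2),alpha=1.5)
g=im.max(2)[90:262,225:460];m=(g<105).astype(np.uint8); k,l,q,c=cv2.connectedComponentsWithStats(m); i=1+np.argmax(q[1:,4]); print(c[i]+[225,90])
c,q,r=blob(t,(200,185,260,245),45); print('crank',c,q,onz('top',[c],.13))
"
```

```text
[321.45635264 184.18496111] [  47  104   53   35 1157] [[ 0.41710163 -0.33754747  0.09      ]] [ 0.37463809 -0.33618009  0.20046119] 17.8333
[356.47857199 178.87780137]
crank [231.2781457  238.85430464] [  7  48  45  10 151] [[0.49558707 0.09242687 0.13      ]]
```

View pics/c9.png

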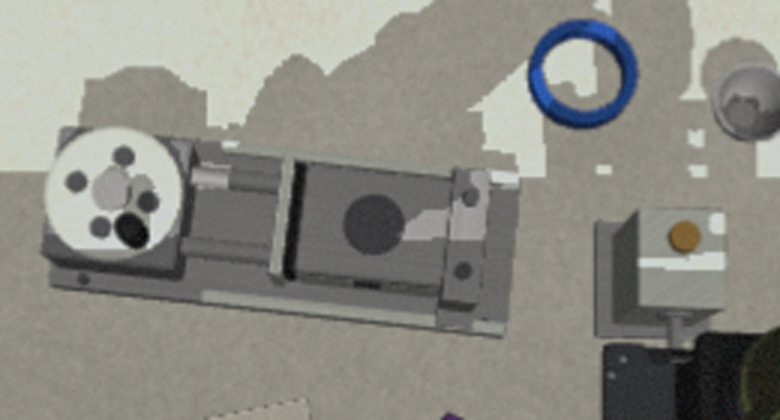

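The top view shows the container against the stop, the crank at crop (131,230), and the tape and bowl unmoved. The gripper hides the knob, so I'll check it in the wrist view.

```bash
python3 -c "
from h import *
print('crank top',onz('top',[[233.7,226.7]],.14)); s=get_state()
w=get_image('wrist'); a=w[60:260,220:420]
cv2.imwrite('pics/c10.png',cv2.resize(cv2.convertScaleAbs(a,alpha=1.5),(600,600),interpolation=2))"
```

```text
crank top [[0.52211519 0.08608796 0.14      ]]
```

View pics/c10.png

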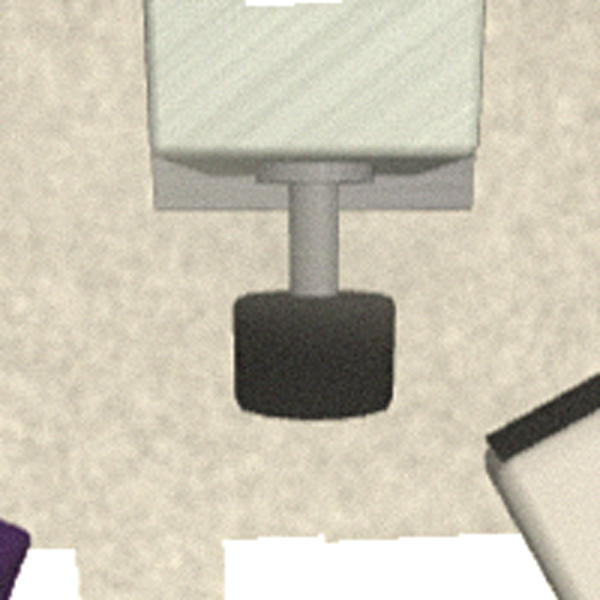

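```bash
python3 -c "
from h import *
s=get_state(); f=lambda x,y:[220+x/3,60+y/3]
print('block front top edge',onz('wrist',[f(313,152)],.119,s))
print('boss/stem root (z.09+.006)',onz('wrist',[f(313,183)],.096,s))
print('head back top',onz('wrist',[f(313,292)],.108,s)); print('front bottomish',onz('wrist',[f(313,417)],.09,s), onz('wrist',[f(313,417)],.075,s))
c=cv2.imread('pics/w2.png');print(s['position'])
o,d=ray('wrist',[f(313,355)],s); print(o)
"
```

```text
block front top edge [[ 0.46809959 -0.34001412  0.119     ]]
boss/stem root (z.09+.006) [[ 0.46245013 -0.3399559   0.096     ]]
head back top [[ 0.43853624 -0.33929066  0.108     ]]
front bottomish [[ 0.40626107 -0.33852377  0.09      ]] [[ 0.40347333 -0.33850902  0.075     ]]
[ 0.37508051 -0.33552059  0.19913272]
[ 0.45630385 -0.33878856  0.35926487]
```

```bash
python3 -c "
from bench import *
print(get_state()['ft_force'],close_job())"
```

```text
the job is handed in; nothing more can be done
[-0.57131103  0.50012444 -0.63102016] None
```

I did the three steps in the order asked and handed the job in at about 18 s of the 72 s allowed; `close_job` gives no verdict.

- **Vent opened:** I pulled the knob out about 39 mm. After I let go it stayed out at x ≈ 0.385 m.
- **Container clamped:** I wound the handwheel about 8 rad clockwise until the container sat against the end stop. After release and at the end, the container had not moved and the crank was where I left it, within about 3 mm.
- **Vent shut:** I pushed the knob back about 40 mm. The last wrist view shows a 29.6 mm gap between knob head and block, against 30 mm when home.

**Clamp force:** My two estimates disagreed. The rise in crank force gave about 13 N on the container, and the pad squeeze seen in the images gave about 25 N. Both lie between the 8 N needed and the 60 N crush limit, but I had no direct measurement.

**Other checks:**
- A simple dark-blob reading first put the knob about 6 mm too far out. It was biased, and the measured edges in the enlarged crop resolved it.
- An automatic crank search locked onto the wrong dark patch, so I read the crank position from the enlarged view instead.
- The tape roll and bowl looked undisturbed in the last top view. The pliers were outside that crop, and the arm did not go near them.
- The arm ended clear of everything, with about 1 N (noise level) on the wrist.

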